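# Unpack the drying stack and mount the turntable hub

### The arm

A 6-joint arm with a two-finger parallel gripper is mounted at the origin on the work surface. World frame = base frame: x ahead of the robot, y to its left, z up, the work surface at z = 0. Lengths are in mm, angles in rad, forces in N, time in s.
With the tool pointing down it reaches from about 375 to 750 mm from the base axis. Payload 9 kg.
Tool frame: the origin (TCP) lies on the centre line of the jaws, within the pads' length; the fingertips stand 19 mm ahead of it and the grasp point (between the pads) is the TCP; z points along the fingers, y is the line along which they close (so a half turn about z gives the same grasp; the last joint's range is limited). The gripper opens to 85 mm and grips with 20 to 120 N. Pads are 22 mm wide; open, the fingers measure 114 mm over their backs; the gripper's body (76 mm by 85 mm) begins 54 mm behind the grasp point. The pads swing forward as they close: fully open they stand 13 mm farther back than shut.
Start: joints at [-1.417, 0.104, 0.097, 1.564, 0, 1.353], TCP at [217.988, -559.034, 220.031] pointing down, gripper open.
Joint ranges: [-2.99, 2.99], [-0.84, 1.86], [-1.1, 1.16], [-1.84, 2.11], [-1.51, 1.56], [-3.14, 3.14]. Speed limits (rad/s): [2.22, 2.22, 2.57, 3.14, 3.14, 3.14].

### API

Orientations are given as a 3x3 rotation matrix whose columns are the frame's x, y, z axes.
In Python, from workcell import robot gives the robot as it stands. The module is installed in compiled form; this text tells all that it offers.
- The arm moves only by the tool jog_arm, never from a script. Its argument "steps" is a list of rows, each an object with "claw": the gripper command: -1 is fully open, 1 is shut, values between are in proportion; "translation": the shift along the tool's x, y, z in m, a list of three; "spin": the turn about the tool's z in degrees. A call has 1 to 8 rows; each row shifts and turns the commanded pose from where the row before left it, along the tool's axes as they then stand; what a row does not reach is not made up. A row lasts 1/8 s, in which the tool goes at most 62.5 mm and 10.7 degrees, less where a joint would pass 70% of its speed; a pose out of reach is approached as far as the arm can. A call with a gripper value outside its range is refused whole. The fingers move at their own pace and stop on an object; "force" is the grip in N (left out, the last holds). Time passes only in rows, so rows that do not move let the fingers close. It gives the time, the measured TCP pose, the force, the opening and the grip force at its end, in the units of the state.
- robot.state(): the state, without advancing time (a new reading comes with each control period).
- robot.capture(name): name is "scene" or "top" or "wrist"; returns the picture (400x640x3 uint8, blue, green, red); there is no depth.
- robot.get_calibration(name): a dict with "intrinsics" (3x3 intrinsics, pixels), "extrinsics" (4x4, takes a point from camera to world coordinates). Camera axes: x right, y down, z forward; pixel columns grow to the right and rows downward; lengths in mm; the calibration is good to about 2 mm. The wrist camera is an equidistant fisheye: a pixel r from the principal point sees the ray r / f radians off the axis. A picture is of the moment at which its call begins: read the wrist's pose just before it. get_calibration takes no time and is no camera call; for the wrist camera it gives the pose at the moment of the call.
- robot.hand_in(): hands the job in; it is judged then, once.
Trained networks look in the newest picture that a camera, given by its name, has taken for a name from the list of things; names that differ only in an ending like _2 or _b are one class to them, and where a whole thing is asked for, a point or a joint stands for the part that bears it (a point fixed in the world has none). Each returns a list of dicts, best first, with "conf" (0 to 1); they miss things now and then, are a little off and sometimes report something else, mostly with a low value. They report only what shows in the picture. A call takes as long as a camera call. They do not tell look-alikes from the thing itself.
- robot.cut_out(camera, name): "mask" (400x640 bool, what is visible of it).
- robot.landmark_of(camera, name): "position" ([x, y, z] in mm, in world coordinates, good to about 4 mm: a listed point, or the origin of a listed thing).
The state is a dict: "time": time; "qpos": joint angles; "joint_vel": joint speeds; "effort": joint torques, N m; "tcp_pos": TCP position; "ee_rot": TCP orientation; "ft_force": force on the tool from outside, world axes, zero at the start; "moment": the same for the moment, N m; "width": finger opening in mm; "gripper_force": force on a finger pad.
Only numpy, scipy, OpenCV 4.12 (cv2) and the standard library are available. Lean on these libraries where they do the work, as an engineer would, in place of code of your own. Each camera call takes 0.05 s, during which the arm holds its last target. There are 200 camera calls.

### The job

Unpack the drying stack from the top down. Put both plywood spacer boards on the pile that has been begun with one loose board on the table, squared up on one another; fit the dark wooden hub on the turntable's flat-sided spindle, turned so that its slot matches and it drops fully home; and lay the printing block flat in the low wooden tray, same face up. Set things down, do not drop them, keep the begun pile in its place, and leave the jar, tub and brush alone.

Things in the scene. Friction and masses are not known exactly. Their poses are not given: they have to be found in the camera images.
- stand: Fixed flat grey slab, 160 (x) x 80 (y) x 20 mm high, that carries the stack. Origin at the centre of its underside on the table. On it lie, from below: printing block (24 mm), lower spacer board (10 mm), hub (40 mm), upper spacer board (10 mm), roughly centred and roughly parallel, but the hub is turned any way.
- board_upper: Upper spacer board, the top of the stack: plain plywood spacer board, 150 long (x) x 64 wide (y) x 10 mm thick (z), about 70 g; origin at the centre of its underside, z up. Its underside starts 94 mm above the table.
- board_lower: Lower spacer board, between hub and printing block: plain plywood spacer board, 150 long (x) x 64 wide (y) x 10 mm thick (z), about 70 g; origin at the centre of its underside, z up. Its underside starts 44 mm above the table.
- pile_board: The board lying alone on the table, the beginning of the spacer pile; loose: plain plywood spacer board, 150 long (x) x 64 wide (y) x 10 mm thick (z), about 70 g; origin at the centre of its underside, z up.
- hub: Dark wooden round hub, a cylinder of 56 mm diameter, 40 mm high, about 120 g, with a straight slot 30 (along its x) x 15 mm (along its y) right through from top to bottom at its centre. Origin at the centre of its underside, z up. It fits the spindle either way round (half-turn symmetric). Its underside starts 54 mm above the table.
- turntable: Fixed decorating turntable that does not turn: aluminium disc of 160 mm diameter, its top 60 mm above the table, on a dark steel foot. From the disc's centre rises a steel flat-sided spindle 26 (along its x) x 11 mm (along its y), up to 90 mm above the table, its top edges rounded (5.5 mm radius). Origin on the axis at table height, z up. A hub fully home has its underside on the disc.
- block: Printing block at the bottom of the stack, wood with a 4 mm dark lino face upward: 120 long (x) x 50 wide (y) x 24 mm high (z), about 140 g. Origin at the centre of its underside, z up; it starts 20 mm above the table.
- tray: Fixed low open tray of light wood, 170 (x) x 110 (y) x 12 mm high outside, walls 6 mm, floor top 6 mm above the table. Origin at the centre of its underside, z up.
- jar: Bystander: closed amber glass jar, 56 mm diameter, 75 mm high, origin at the centre of its underside.
- tub: Bystander: clear plastic tub with white lid, 106 x 81 x 50 mm high, origin at the centre of its underside.
- brush: Bystander: paint brush, 180 mm long, lying on the table on the far side of the work, lower than 40 mm; origin near its middle.
Not all that is in view belongs to the job. Of the things like the turntable, leave any that is turquoise or yellow; of the rest the larger one is meant.

How it is judged (in metres and radians):
On the way, in this order (a step that is already met when the one before it is completed fails the run):
1. the upper spacer board lies square on the begun pile, released (horizontal distance between board_upper and pile_board below 0.018 m and angle between the x axis of board_upper and the x axis of pile_board, either way round below 0.2 rad and z of board_upper in the frame of pile_board between 0.006 and 0.014 m and contact force between the fingers and board_upper below 0.1 N and linear speed of board_upper below 0.02 m/s), for 0.1 s.
2. the hub is fully home on the spindle, released (horizontal distance between hub and turntable below 0.005 m and z of hub in the frame of turntable between 0.056 and 0.063 m and angle between hub's own z axis and vertical below 0.06 rad and angle between the x axis of hub and the x axis of turntable, either way round below 0.3 rad and contact force between the fingers and hub below 0.1 N and linear speed of hub below 0.02 m/s), for 0.1 s.
3. the lower spacer board lies square on top of the upper one on the pile, released (horizontal distance between board_lower and board_upper below 0.018 m and angle between the x axis of board_lower and the x axis of board_upper, either way round below 0.2 rad and z of board_lower in the frame of board_upper between 0.006 and 0.014 m and horizontal distance between board_upper and pile_board below 0.018 m and angle between the x axis of board_upper and the x axis of pile_board, either way round below 0.2 rad and z of board_upper in the frame of pile_board between 0.006 and 0.014 m and contact force between the fingers and board_lower below 0.1 N and linear speed of board_lower below 0.02 m/s), for 0.1 s.
4. the printing block lies flat in the tray, released (z of block in the frame of tray between 0.001 and 0.0085 m and angle between block's own z axis and vertical below 0.035 rad and horizontal distance between block and tray below 0.05 m and contact force between the fingers and block below 0.1 N and linear speed of block below 0.02 m/s), for 0.1 s.
At the end, for the whole second after the job is handed in: Pile: begun board (moved under 30 mm), upper, lower board, each within 18 mm and 0.2 rad of the one below, flat. Hub on spindle: axis 5 mm, slot 0.3 rad, tilt 0.06 rad, within 3 mm of the disc. Block flat on the tray floor, face up, centres within 50 mm. All released, at rest (0.02 m/s) (all of step 2 and all of step 3 and all of step 4 and contact force between the fingers and board_upper below 0.1 N and linear speed of board_upper below 0.02 m/s and angle between board_lower's own z axis and vertical below 0.06 rad and distance of pile_board from where it was at the start of the episode below 0.03 m); the robot touches nothing.
It fails at once if a board, the hub or the block falls freely (faster than 0.7 m/s while the fingers do not touch it: a drop of more than about 25 mm) ((linear speed of board_upper above 0.7 m/s and contact force between the fingers and board_upper below 0.05 N) or (linear speed of board_lower above 0.7 m/s and contact force between the fingers and board_lower below 0.05 N) or (linear speed of hub above 0.7 m/s and contact force between the fingers and hub below 0.05 N) or (linear speed of block above 0.7 m/s and contact force between the fingers and block below 0.05 N)).
It fails at once if the jar, the tub or the brush is moved more than 30 mm (distance of any of jar, tub, brush from where it was at the start of the episode above 0.03 m).
It fails at once if the begun pile is shoved more than 30 mm (distance of pile_board from where it was at the start of the episode above 0.03 m).
It also fails if it takes over 72 s, if anything falls off the work surface, if the arm or the gripper's body presses on something with over 40 N, if the wrist force passes 120 N, or if a joint passes its speed limit or range.

## Working session

There is one attempt and no reset: what is moved stays moved. The work goes in short steps, Python scripts to look and compute and a tool call to move; the robot and the scene stay as the last step left them, time stands still between calls to the robot, and variables do not carry over. Pictures are saved under pics/ and viewed, at most 10 in all, crops included, and the job is handed in when it is done.

Besides the shell and the picture viewer there is one more tool, called after "Request:" as a command line: name --argument value ..., lists and objects as JSON in quotes. jog_arm: Moves the arm, as the interface text tells. Its arguments: {"type":"object","properties":{"steps":{"type":"array","items":{"type":"object","properties":{"claw":{"type":"number"},"translation":{"type":"array","items":{"type":"number"}},"spin":{"type":"number"}}}},"force":{"type":"number"}},"required":["steps"]}

```bash
mkdir -p pics
cat > h.py <<'E'
import numpy as np, cv2
from workcell import robot
def cal(n):
    c=robot.get_calibration(n); return np.array(c["intrinsics"]),np.array(c["extrinsics"])
def ray(n,uv,c=None):
    K,T=c or cal(n); p=np.array([(uv[0]-K[0,2])/K[0,0],(uv[1]-K[1,2])/K[1,1]])
    if n=="wrist":
        r=np.hypot(*p); d=np.array([*(p/r*np.sin(r)),np.cos(r)]) if r>0 else np.array([0,0,1.])
    else: d=np.array([*p,1.]);
    d=T[:3,:3]@d; return T[:3,3],d/np.linalg.norm(d)
def at_z(n,uv,z,c=None):
    o,d=ray(n,uv,c); return o+d*(z-o[2])/d[2]
def tri(rs):
    A=sum(np.eye(3)-np.outer(d,d) for o,d in rs); b=sum((np.eye(3)-np.outer(d,d))@o for o,d in rs)
    return np.linalg.solve(A,b)
def proj(n,P,c=None):
    K,T=c or cal(n); q=T[:3,:3].T@(np.asarray(P,float)-T[:3,3])
    if n=="wrist":
        r=np.hypot(q[0],q[1]); th=np.arctan2(r,q[2]); p=q[:2]/r*th
    else: p=q[:2]/q[2]
    return np.array([K[0,0]*p[0]+K[0,2],K[1,1]*p[1]+K[1,2]])
E
cat > a.py <<'E'
from h import *
np.set_printoptions(precision=1,suppress=True)
for n in("scene","top"):
    im=robot.capture(n); cv2.imwrite(f"pics/{n}0.png",im)
    print(n,cal(n)[1][:3,3],cal(n)[0][0])
    for t in "stand board_upper board_lower pile_board hub turntable block tray jar tub brush".split():
        for r in robot.landmark_of(n,t)[:3]: print(t,round(r["conf"],2),np.array(r["position"]),proj(n,r["position"]))
s=robot.state(); print(s["time"],s["tcp_pos"],s["ee_rot"])
E
python3 a.py
```

```text
scene [1120.5 1069.2  865.4] [443.2   0.  319.7]
stand 0.56 [ 507.7 -125.5    0.4] [316.2 190.7]
board_upper 0.82 [ 513.6 -121.1   90.3] [314.8 170.1]
board_lower 0.65 [ 508.4 -121.    43.7] [316.4 181.1]
pile_board 0.54 [ 425.5 -333.8    1.3] [310.1 160.7]
hub 0.68 [ 506.4 -120.2   52.3] [317. 179.]
turntable 0.95 [376.   69.2  -0.3] [377.3 207.5]
turntable 0.95 [729.7 435.2  -2.3] [342.8 322.2]
turntable 0.59 [563.4 122.6   1.1] [337.5 232.5]
block 0.68 [ 504.3 -123.3   22. ] [317.2 185.7]
block 0.5 [ 508.2 -121.6   44.8] [316.4 180.7]
tray 0.73 [453.4 357.6   1.2] [412.5 265.4]
jar 0.75 [786.6  20.6  -0.8] [259.1 237.1]
tub 0.93 [747.1 225.7   1.1] [299.3 272.3]
tub 0.49 [ 426.7 -335.1   -0.4] [309.7 161. ]
brush 0.64 [ 727.6 -247.    -0.4] [246.7 191.4]
top [ 304.8   24.4 1268.2] [468.2   0.  318.5]
stand 0.57 [ 510.2 -120.9    1.9] [370.3 214.6]
board_upper 0.95 [ 507.1 -119.6   94.6] [373.8 209.9]
board_lower 0.39 [ 509.8 -124.2   39.7] [373.1 212.4]
pile_board 0.76 [ 429.8 -338.5   -1.1] [451.3 243.4]
hub 0.23 [789.7  12.9   0.3] [320.5 118.6]
turntable 0.87 [377.4  63.7  -0.9] [302.9 264.1]
turntable 0.83 [728.6 430.8   1.5] [173.1 139.9]
turntable 0.65 [328.7 -99.2  -0.4] [364.1 282.1]
tray 0.86 [453.4 359.4   1.8] [193.7 236.7]
jar 0.94 [790.3  16.9  -1.1] [319.1 118.6]
tub 0.7 [743.8 225.   -4.6] [246.2 135. ]
brush 0.73 [ 724.9 -248.3    1.1] [412.8 139.4]
1.2 [ 218. -559.  220.] [[ 0.9  0.4  0. ]
 [ 0.4 -0.9 -0. ]
 [-0.   0.  -1. ]]
```

View pics/top0.png

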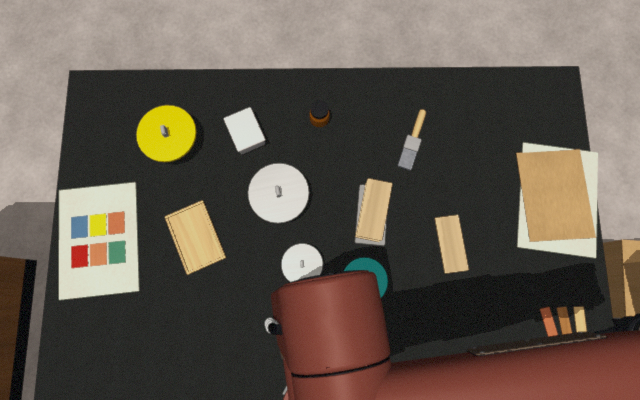

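View pics/scene0.png

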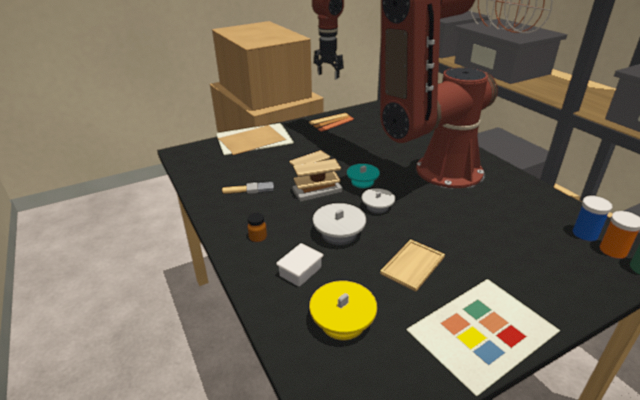

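The turntable-like things in the top picture are yellow (166,133), large white (278,192), small white (302,263) and turquoise (365,280). The large white one is meant. The stack is at (374,210), the begun pile at (452,244) and the tray at (194,237).

```bash
cat >> h.py <<'E'
def rect(n,t,z,near=None,c=None):
    c=c or cal(n); best=None
    for r in robot.cut_out(n,t)[:4]:
        m=np.array(r["mask"]).astype(np.uint8); v,u=np.nonzero(m)
        if near is not None and np.hypot(*(at_z(n,(u.mean(),v.mean()),z,c)[:2]-near))>60: continue
        cs,_=cv2.findContours(m,cv2.RETR_EXTERNAL,cv2.CHAIN_APPROX_NONE); k=max(cs,key=cv2.contourArea)[:,0]
        P=np.array([at_z(n,p,z,c)[:2] for p in k],np.float32)
        (cx,cy),(w,h),a=cv2.minAreaRect(P)
        if w<h: w,h,a=h,w,a+90
        return round(r["conf"],2),np.round([cx,cy,w,h,(a+90)%180-90],1)
def go(pos,yaw):
    "total tool-frame shift (before the spin) and spin deg, to reach TCP pos, tool x yaw deg mod 180"
    s=robot.state(); R=np.array(s["ee_rot"]); y=np.degrees(np.arctan2(R[1,0],R[0,0]))
    d=R.T@(np.array(pos,float)-np.array(s["tcp_pos"])); sp=-((yaw-y+90)%180-90)
    return "shift mm",np.round(d,1),"spin",round(sp,1),"yaw now",round(y,1),"q6",round(s["qpos"][5],2)
E
python3 - <<'E'
from h import *
for n in("scene","top"):
    robot.capture(n)
    for t,z,p in(("board_upper",104,(510,-120)),("pile_board",10,(428,-336)),("tray",12,(453,358)),("stand",20,(510,-120)),("tub",50,None),("turntable",60,(563,122))): print(n,t,rect(n,t,z,p))
print(cal("wrist")[1].round(2),cal("wrist")[0].round(1))
print(go((508,-120,300),0)); print(robot.state()["width"])
E
```

```text
scene board_upper (0.66, array([ 509.1, -114.5,  153.4,   81.5,  -12.8]))
scene pile_board (0.59, array([ 429.9, -332.7,  158.3,   77.6,    8.7]))
scene tray (0.68, array([455.3, 359. , 186.4, 113.6,  24.1]))
scene stand (0.67, array([521.4, -89.2, 170.9,  93.3, -24.5]))
scene tub (0.61, array([750.8, 242.2, 137.7, 108. ,  23.8]))
scene turntable (0.94, array([575. , 137.8, 194.5, 164.6,  31. ]))
top board_upper (0.66, array([ 508.1, -119.8,  150.7,   65.5,  -11.4]))
top pile_board (0.75, array([ 428.8, -334.4,  148.8,   64.9,    7. ]))
top tray (0.68, array([452.4, 354.9, 170.4, 110.1,  23.8]))
top stand (0.59, array([ 435.9, -119.8,   83.5,   34.7,  -76. ]))
top tub (0.97, array([738.1, 221.3, 117.8,  82.7,  24.1]))
top turntable (0.97, array([561.2, 127.3, 159.8, 157. ,  43.9]))
[[ 3.6000e-01 -8.9000e-01 -2.9000e-01  2.9156e+02]
 [-9.3000e-01 -3.5000e-01 -1.1000e-01 -5.3101e+02]
 [ 0.0000e+00  3.1000e-01 -9.5000e-01  3.7373e+02]
 [ 0.0000e+00  0.0000e+00  0.0000e+00  1.0000e+00]] [[309.7   0.  322.5]
 [  0.  309.7 198.8]
 [  0.    0.    1. ]]
('shift mm', array([ 429.7, -303.7,  -80. ]), 'spin', np.float64(21.3), 'yaw now', np.float64(21.3), 'q6', np.float64(1.35))
85.21214505651328
```

Request:
jog_arm --steps '[{"claw": -1,"translation": [0.054,-0.038,-0.005]},{"claw": -1,"translation": [0.054,-0.038,-0.005]},{"claw": -1,"translation": [0.054,-0.038,-0.005]},{"claw": -1,"translation": [0.054,-0.038,-0.005]},{"claw": -1,"translation": [0.054,-0.038,0]},{"claw": -1,"translation": [0.054,-0.038,0]},{"claw": -1,"translation": [0.054,-0.038,0]},{"claw": -1,"translation": [0.052,-0.038,0]}]' --force 30

```text
$.steps[0]: bad value
```

Request:
jog_arm --steps '[{"claw": -1,"spin": 8},{"claw": -1,"spin": 8},{"claw": -1,"spin": 8},{"claw": -1,"spin": 8.7},{"claw": -1},{"claw": -1}]'

```text
$.steps[0]: bad value
```

Run:
```python
from h import *
c=cal("wrist"); im=robot.capture("wrist"); cv2.imwrite("pics/w1.png",im)
for t in("board_upper","hub","board_lower","block","turntable"):
    for r in robot.landmark_of("wrist",t)[:2]: print(t,round(r["conf"],2),np.round(r["position"],1))
print(rect("wrist","board_upper",104,None,c)); print(rect("wrist","board_lower",54,None,c))
print(go((508,-120,250),-11.4))
```

```text
turntable 0.57 [334.  -91.9   0.6]
None
None
('shift mm', array([ 429.7, -303.7,  -30. ]), 'spin', np.float64(32.7), 'yaw now', np.float64(21.3), 'q6', np.float64(1.35))
```

Request:
jog_arm --steps '[{"claw": -1,"translation": [0.043,-0.03,-0.005],"spin": 0},{"claw": -1,"translation": [0.043,-0.03,-0.005],"spin": 0},{"claw": -1,"translation": [0.043,-0.03,-0.005],"spin": 0},{"claw": -1,"translation": [0.043,-0.03,-0.005],"spin": 0},{"claw": -1,"translation": [0.043,-0.03,0],"spin": 0},{"claw": -1,"translation": [0.043,-0.03,0],"spin": 0},{"claw": -1,"translation": [0.043,-0.03,0],"spin": 0},{"claw": -1,"translation": [0.043,-0.03,0],"spin": 0}]' --force 30

```text
time: 3.3
tcp_pos: [452.1, -209.0, 240.2]
ee_rot: [[0.932, 0.363, 0.001], [0.363, -0.932, -0.001], [0.0, 0.001, -1.0]]
ft_force: [0.7, -0.5, -0.5]
width: 85.5
gripper_force: 0.0
```

Request:
jog_arm --steps '[{"claw": -1,"translation": [0.043,-0.03,0],"spin": 0},{"claw": -1,"translation": [0.043,-0.034,0],"spin": 0},{"claw": -1,"translation": [0,0,0],"spin": 8},{"claw": -1,"translation": [0,0,0],"spin": 8},{"claw": -1,"translation": [0,0,0],"spin": 8},{"claw": -1,"translation": [0,0,0],"spin": 8.7},{"claw": -1,"translation": [0,0,0],"spin": 0},{"claw": -1,"translation": [0,0,0],"spin": 0}]'

```text
time: 4.3
tcp_pos: [508.2, -119.6, 240.0]
ee_rot: [[0.981, -0.194, 0.0], [-0.194, -0.981, -0.0], [0.0, 0.0, -1.0]]
ft_force: [0.5, 0.3, -0.7]
width: 85.8
gripper_force: 0.0
```

Run:
```python
from h import *
c=cal("wrist"); im=robot.capture("wrist"); cv2.imwrite("pics/w1.png",im)
for t in("board_upper","hub","board_lower","block","turntable"):
    for r in robot.landmark_of("wrist",t)[:2]: print(t,round(r["conf"],2),np.round(r["position"],1))
print(rect("wrist","board_upper",104,None,c)); print(rect("wrist","board_lower",54,None,c))
print(go((508,-120,240),-11.4))
print("tri",tri([ray("wrist",np.argwhere(np.array(robot.cut_out("wrist","board_upper")[0]["mask"])).mean(0)[::-1],c)]*1+[ray("top",(373.8,209.9))]))
```

```text
board_upper 0.84 [ 508.9 -120.9   93.5]
turntable 0.93 [730.5 434.1  -1.7]
turntable 0.89 [560.8 127.5   2.8]
(0.58, array([ 508.6, -120.4,  151. ,   64.1,  -12.1]))
(0.7, array([ 578.9, -152.1,   31.4,    2.3,   79.4]))
('shift mm', array([-0.1,  0.4, -0. ]), 'spin', np.float64(0.0), 'yaw now', np.float64(-11.4), 'q6', np.float64(2.86))
tri [ 509.42113022 -120.93188281   81.84368149]
```

View pics/w1.png

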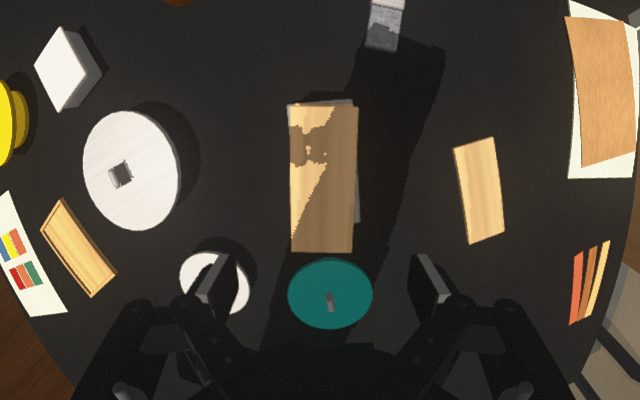

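The wrist picture shows the upper board at (324,178) in line with the open fingers, the large white turntable at (131,170) with its spindle at (121,173), and the begun pile at (479,190). The board measures 151 × 64 when projected at z = 104, which confirms its height.

Request:
jog_arm --steps '[{"claw": -1,"translation": [0,0,0.045],"spin": 0},{"claw": -1,"translation": [0,0,0.045],"spin": 0.5},{"claw": -1,"translation": [0,0,0.03],"spin": 0},{"claw": -1,"translation": [0,0,0.014],"spin": 0},{"claw": 0.6,"translation": [0,0,0],"spin": 0},{"claw": 0.6,"translation": [0,0,0],"spin": 0},{"claw": 0.6,"translation": [0,0,0],"spin": 0},{"claw": 0.6,"translation": [0,0,0],"spin": 0}]' --force 30

```text
time: 5.75
tcp_pos: [508.6, -119.8, 106.8]
ee_rot: [[0.979, -0.206, 0.001], [-0.206, -0.979, -0.001], [0.001, 0.0, -1.0]]
ft_force: [0.9, 0.1, 0.2]
width: 17.2
gripper_force: 0.0
```

Run:
```python
from h import *
s=robot.state(); print(s["width"],s["ft_force"],s["gripper_force"],s["time"])
im=robot.capture("wrist"); im2=robot.capture("scene")
cv2.imwrite("pics/w2.png",np.hstack([cv2.resize(im,(400,250)),cv2.resize(im2[130:230,260:420],(400,250))]))
```

```text
17.19818607289176 [0.9220798  0.14833899 0.22153264] 0.0 5.75
```

View pics/w2.png

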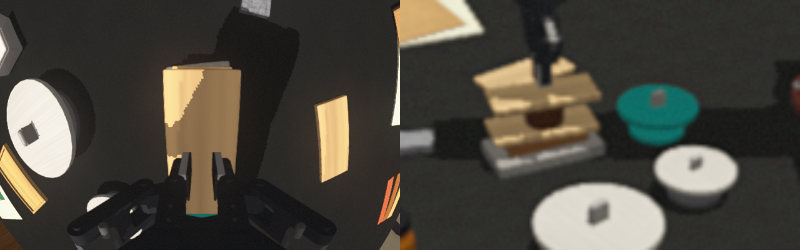

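Run:
```python
from h import *
s=robot.state(); R=np.array(s["ee_rot"]); p=np.array(s["tcp_pos"]); c=cal("wrist")
im=robot.capture("wrist"); im=cv2.resize(im[130:400,200:440],None,fx=2,fy=2,interpolation=cv2.INTER_CUBIC)
for z in(-40,-20,0,19):
    for y in(-8.6,8.6):
        q=proj("wrist",p+R@[0,y,z],c); print(z,y,q.round(1)); cv2.circle(im,tuple(int(v) for v in (q-[200,130])*2),3,(0,0,255) if z==0 else (0,255,0),-1)
sc=robot.capture("scene")
for z in(0,19): 
    q=proj("scene",p+R@[0,0,z]); print("scene",q)
sc=cv2.resize(sc[130:220,270:370],None,fx=5.4,fy=6)
for z,col in((0,(0,0,255)),(19,(0,255,0))):
    q=proj("scene",p+R@[0,0,z]); cv2.circle(sc,(int((q[0]-270)*5.4),int((q[1]-130)*6)),3,col,-1)
im=im[:540];sc=sc[:540]; cv2.imwrite("pics/w3.png",cv2.resize(np.hstack([im,sc]),(800,420)))
```

```text
-40 -8.6 [301.1 289.9]
-40 8.6 [340.1 290. ]
-20 -8.6 [303.6 267.2]
-20 8.6 [338.1 267.2]
0 -8.6 [305.5 248.9]
0 8.6 [336.5 249. ]
19 -8.6 [307.1 234.8]
19 8.6 [335.2 234.8]
scene [316.21542186 165.83444078]
scene [316.31925192 170.58658656]
```

View pics/w3.png

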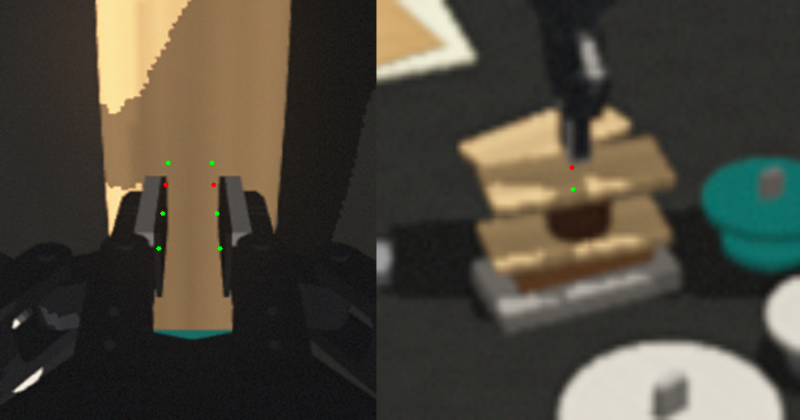

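Run:
```python
from h import *
s=robot.state(); R=np.array(s["ee_rot"]); p=np.array(s["tcp_pos"]); c=cal("wrist")
for y in(8.6,42.7):
  for x in(-11,11):
    for z in(-25,-15,-8,-3,3,10,19): print(y,x,z,proj("wrist",p+R@[x,y,z],c).round(0),proj("wrist",p+R@[x,-y,z],c).round(0))
```

```text
8.6 -11 -25 [338. 291.] [304. 291.]
8.6 -11 -15 [337. 280.] [305. 280.]
8.6 -11 -8 [337. 273.] [305. 273.]
8.6 -11 -3 [336. 269.] [306. 269.]
8.6 -11 3 [336. 263.] [306. 263.]
8.6 -11 10 [335. 258.] [307. 258.]
8.6 -11 19 [335. 251.] [307. 251.]
8.6 11 -25 [339. 253.] [302. 252.]
8.6 11 -15 [338. 243.] [304. 243.]
8.6 11 -8 [337. 237.] [304. 237.]
8.6 11 -3 [337. 233.] [305. 233.]
8.6 11 3 [337. 229.] [305. 229.]
8.6 11 10 [336. 224.] [306. 224.]
8.6 11 19 [335. 218.] [307. 218.]
42.7 -11 -25 [404. 289.] [238. 289.]
42.7 -11 -15 [400. 279.] [242. 278.]
42.7 -11 -8 [397. 272.] [245. 272.]
42.7 -11 -3 [396. 267.] [247. 267.]
42.7 -11 3 [393. 262.] [249. 262.]
42.7 -11 10 [391. 257.] [251. 257.]
42.7 -11 19 [388. 250.] [254. 250.]
42.7 11 -25 [410. 251.] [232. 251.]
42.7 11 -15 [405. 242.] [237. 242.]
42.7 11 -8 [402. 236.] [240. 236.]
42.7 11 -3 [399. 233.] [243. 232.]
42.7 11 3 [397. 228.] [245. 228.]
42.7 11 10 [394. 224.] [248. 223.]
42.7 11 19 [391. 218.] [251. 218.]
```

The closed pads show their tips at rows ~244 in the wrist view. That puts the tips about 16 mm behind the reported TCP, not 19 mm ahead of it, and the scene view agrees. So the fingers closed in the air above the board without touching it. I'll open, go lower and watch the force.

Request:
jog_arm --steps '[{"claw": -1,"translation": [0,0,0],"spin": 0},{"claw": -1,"translation": [0,0,0],"spin": 0},{"claw": -1,"translation": [0,0,0],"spin": 0},{"claw": -1,"translation": [0,0,0],"spin": 0},{"claw": -1,"translation": [0,0,0.01],"spin": 0},{"claw": -1,"translation": [0,0,0.01],"spin": 0},{"claw": -1,"translation": [0,0,0.009],"spin": 0},{"claw": -1,"translation": [0,0,0],"spin": 0}]' --force 30

```text
time: 6.95
tcp_pos: [507.5, -119.2, 75.8]
ee_rot: [[0.979, -0.206, -0.002], [-0.206, -0.979, 0.001], [-0.002, -0.0, -1.0]]
ft_force: [-0.9, 1.3, 0.8]
width: 85.6
gripper_force: 0.0
```

Run:
```python
from h import *
s=robot.state(); R=np.array(s["ee_rot"]); p=np.array(s["tcp_pos"]); c=cal("wrist")
print(rect("wrist","board_upper",104,None,c) if robot.capture("wrist") is not None else 0)
im=robot.capture("wrist"); sc=robot.capture("scene"); q=proj("scene",p); print(q,s["ft_force"])
cv2.imwrite("pics/w4.png",np.hstack([cv2.resize(im[100:400,170:470],(400,400)),cv2.resize(sc[130:210,276:356],(400,400))]))
```

```text
(0.98, array([ 520.2, -122.9,  126.9,   63.4,  -12.1]))
[316.68788245 173.45148313] [-0.87506117  1.32871463  0.83308803]
```

View pics/w4.png

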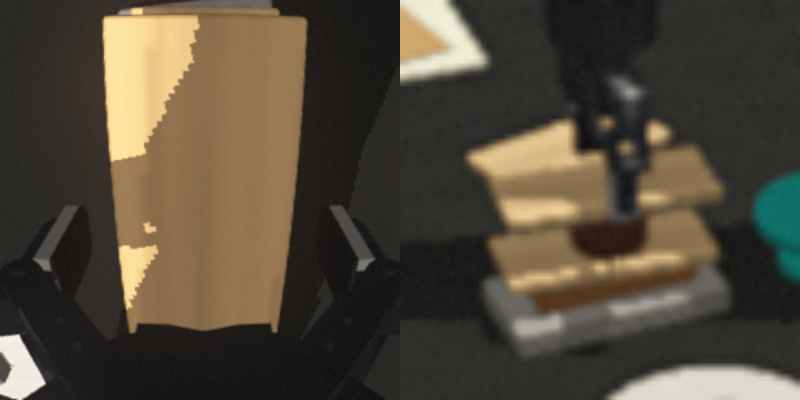

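Run:
```python
from h import *
s=robot.state(); R=np.array(s["ee_rot"]); p=np.array(s["tcp_pos"])
for y in(-43,-55):
  for x in(-11,11):
    print(y,x,[(z,proj("scene",p+R@[x,y,z]).round(1)) for z in(-30,-20,-10,0)])
```

```text
-43 -11 [(-30, array([322.8, 171.1])), (-20, array([322.9, 173.6])), (-10, array([322.9, 176.1])), (0, array([322.9, 178.6]))]
-43 11 [(-30, array([316.6, 172.1])), (-20, array([316.6, 174.6])), (-10, array([316.7, 177.1])), (0, array([316.7, 179.7]))]
-55 -11 [(-30, array([323.8, 172.8])), (-20, array([323.9, 175.3])), (-10, array([323.9, 177.9])), (0, array([323.9, 180.4]))]
-55 11 [(-30, array([317.6, 173.8])), (-20, array([317.6, 176.4])), (-10, array([317.7, 178.9])), (0, array([317.7, 181.4]))]
```

The near finger's tip shows at about z = 101, level with the board, so the fingers need to go about 9 mm lower before closing.

Request:
jog_arm --steps '[{"claw": -1,"translation": [0.001,0.001,0.008],"spin": 0},{"claw": 0.3,"translation": [0,0,0],"spin": 0},{"claw": 0.3,"translation": [0,0,0],"spin": 0},{"claw": 0.3,"translation": [0,0,0],"spin": 0},{"claw": 0.3,"translation": [0,0,0],"spin": 0},{"claw": 0.3,"translation": [0,0,0],"spin": 0}]' --force 30

```text
time: 7.9
tcp_pos: [508.9, -120.8, 69.0]
ee_rot: [[0.979, -0.206, 0.0], [-0.206, -0.979, -0.0], [0.0, 0.0, -1.0]]
ft_force: [-0.3, -0.1, 0.3]
width: 63.5
gripper_force: 33.2
```

Request:
jog_arm --steps '[{"claw": 0.3,"translation": [0,0,-0.01],"spin": 0},{"claw": 0.3,"translation": [0,0,-0.02],"spin": 0},{"claw": 0.3,"translation": [0,0,-0.03],"spin": 0},{"claw": 0.3,"translation": [0,0,-0.03],"spin": 0},{"claw": 0.3,"translation": [0,0,0],"spin": 0}]'

```text
time: 8.52
tcp_pos: [510.7, -121.7, 163.2]
ee_rot: [[0.979, -0.206, 0.005], [-0.206, -0.979, -0.003], [0.006, 0.002, -1.0]]
ft_force: [-1.0, -0.1, -0.1]
width: 63.4
gripper_force: 33.3
```

Run:
```python
from h import *
c=cal("wrist"); robot.capture("wrist"); print(rect("wrist","pile_board",10,(428,-336),c)); print(rect("wrist","board_upper",193,None,c))
for t in("pile_board","hub"): print([(round(r["conf"],2),np.round(r["position"],1)) for r in robot.landmark_of("wrist",t)[:2]])
print(go((429,-334.5,159),7),robot.state()["width"])
```

```text
(0.8, array([ 430.6, -333. ,  153.7,   68.9,    6.7]))
(0.73, array([ 523.2, -125.3,  124.7,   66.8,  -11.8]))
[(0.81, array([ 4.265e+02, -3.330e+02,  3.000e-01]))]
[(0.27, array([ 509.5, -122.4,  185.6]))]
('shift mm', array([-33.7, 225.8,  -0.8]), 'spin', np.float64(-18.9), 'yaw now', np.float64(-11.9), 'q6', np.float64(2.87)) 63.23304517103465
```

Request:
jog_arm --steps '[{"claw": 0.3,"translation": [-0.0034,0.025,0],"spin": 0},{"claw": 0.3,"translation": [-0.0065,0.04,0],"spin": 0},{"claw": 0.3,"translation": [-0.007,0.05,0],"spin": 0},{"claw": 0.3,"translation": [-0.007,0.05,0],"spin": 0},{"claw": 0.3,"translation": [-0.006,0.04,0],"spin": 0},{"claw": 0.3,"translation": [-0.0038,0.0208,0],"spin": 0},{"claw": 0.3,"translation": [0,0,0.02],"spin": -9.5},{"claw": 0.3,"translation": [0,0,0.02],"spin": -9.4}]'

```text
time: 9.78
tcp_pos: [429.4, -334.5, 118.1]
ee_rot: [[0.992, 0.127, -0.0], [0.127, -0.992, 0.001], [-0.0, -0.001, -1.0]]
ft_force: [0.5, 0.5, -1.1]
width: 63.2
gripper_force: 33.3
```

Request:
jog_arm --steps '[{"claw": 0.3,"translation": [0,0,0.03],"spin": 0},{"claw": 0.3,"translation": [0,0,0.03],"spin": 0},{"claw": 0.3,"translation": [0,0,0.02],"spin": 0},{"claw": 0.3,"translation": [0,0,0.01],"spin": 0},{"claw": 0.3,"translation": [0,0,0],"spin": 0}]'

```text
time: 10.4
tcp_pos: [429.4, -334.5, 28.8]
ee_rot: [[0.993, 0.122, -0.0], [0.122, -0.993, 0.0], [-0.0, -0.0, -1.0]]
ft_force: [-0.0, -0.4, -0.8]
width: 63.4
gripper_force: 33.3
```

Run:
```python
from h import *
s=robot.state();p=s["tcp_pos"]
print(go((429,-334,-15),7),p)
im=robot.capture("top")
c=cal("wrist"); im2=robot.capture("wrist"); print(rect("wrist","board_upper",p[2]+35,None,c)); 
sc=robot.capture("scene"); cv2.imwrite("pics/w5.png",np.hstack([cv2.resize(im2[100:400,170:470],(400,400)),cv2.resize(sc[110:190,270:350],(400,400))]))
```

```text
('shift mm', array([-0.3, -0.6, 43.8]), 'spin', np.float64(0.0), 'yaw now', np.float64(7.0), 'q6', np.float64(2.12)) [ 429.37083189 -334.53201389   28.82140646]
(0.93, array([ 444.7, -333.9,  120.2,   63.9,    7. ]))
```

View pics/w5.png

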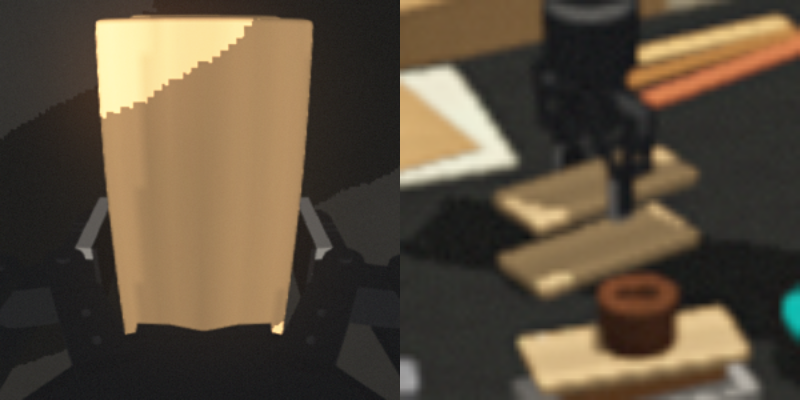

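The board is held level and parallel above the begun pile, and the far edges line up at row 17 in the wrist crop.

Request:
jog_arm --steps '[{"claw": 0.3,"translation": [0,0,0.02],"spin": 0},{"claw": 0.3,"translation": [0,0,0.012],"spin": 0},{"claw": 0.3,"translation": [0,0,0.006],"spin": 0},{"claw": 0.3,"translation": [0,0,0.003],"spin": 0},{"claw": 0.3,"translation": [0,0,0],"spin": 0}]'

```text
time: 11.22
tcp_pos: [429.8, -335.7, -10.8]
ee_rot: [[0.993, 0.122, 0.001], [0.122, -0.993, -0.002], [0.0, 0.002, -1.0]]
ft_force: [-1.2, 0.3, 3.5]
width: 63.1
gripper_force: 37.4
```

Request:
jog_arm --steps '[{"claw": 0.3,"translation": [0,0,0.001],"spin": 0},{"claw": 0.3,"translation": [0,0,0],"spin": 0}]'

```text
time: 11.48
tcp_pos: [429.8, -335.6, -11.7]
ee_rot: [[0.993, 0.122, 0.001], [0.122, -0.993, -0.002], [0.0, 0.002, -1.0]]
ft_force: [-2.0, 2.2, 5.9]
width: 63.2
gripper_force: 37.9
```

Request:
jog_arm --steps '[{"claw": -0.7,"translation": [0,0,0],"spin": 0},{"claw": -0.8,"translation": [0,0,0],"spin": 0},{"claw": -0.8,"translation": [0,0,0],"spin": 0},{"claw": -0.8,"translation": [0,0,-0.01],"spin": 0},{"claw": -0.8,"translation": [0,0,-0.04],"spin": 0},{"claw": -1,"translation": [0,0,-0.06],"spin": 0},{"claw": -1,"translation": [0,0,-0.06],"spin": 0},{"claw": -1,"translation": [0,0,0],"spin": 0}]'

```text
time: 12.48
tcp_pos: [431.4, -337.2, 163.4]
ee_rot: [[0.993, 0.122, 0.006], [0.122, -0.993, -0.008], [0.005, 0.008, -1.0]]
ft_force: [0.4, 0.2, -0.5]
width: 85.3
gripper_force: 0.0
```

Run:
```python
from h import *
c=cal("wrist"); im=robot.capture("wrist"); cv2.imwrite("pics/w6.png",im)
print(rect("wrist","board_upper",20,(429,-334),c)); print(rect("wrist","pile_board",20,(429,-334),c)); print(rect("wrist","hub",94,None,c)); print(rect("wrist","board_lower",54,None,c))
for t in("hub","board_upper","turntable"): print([(round(r["conf"],2),np.round(r["position"],1)) for r in robot.landmark_of("wrist",t)[:3]])
print(go((508,-121,200),-11.9),robot.state()["width"])
```

```text
(0.83, array([ 429.8, -336.2,  148.7,   63.7,    6.9]))
None
(0.75, array([ 506. , -136.5,   79.2,   54.3,  -87.4]))
(0.69, array([ 509.8, -123.8,  150.3,   72.1,  -12.2]))
[(0.65, array([ 503.9, -122.7,   60.7]))]
[]
[(0.91, array([334.9, -91.2,  -1.2])), (0.88, array([ 3.742e+02,  6.710e+01, -1.000e-01])), (0.6, array([ 5.658e+02,  1.304e+02, -1.000e-01]))]
('shift mm', array([ 104.4, -202.1,  -44. ]), 'spin', np.float64(18.9), 'yaw now', np.float64(7.0), 'q6', np.float64(2.12)) 85.42036813362695
```

Request:
jog_arm --steps '[{"claw": -1,"translation": [0.02,-0.04,-0.005],"spin": 0},{"claw": -1,"translation": [0.025,-0.05,-0.005],"spin": 0},{"claw": -1,"translation": [0.025,-0.05,-0.005],"spin": 0},{"claw": -1,"translation": [0.02,-0.04,-0.005],"spin": 0},{"claw": -1,"translation": [0.014,-0.022,-0.005],"spin": 0},{"claw": -1,"translation": [0,0,0],"spin": 0},{"claw": -1,"translation": [0,0,0],"spin": 0}]'

```text
time: 13.75
tcp_pos: [507.6, -122.0, 181.4]
ee_rot: [[0.993, 0.122, -0.001], [0.122, -0.993, 0.0], [-0.001, -0.0, -1.0]]
ft_force: [0.4, 0.1, -0.6]
width: 85.7
gripper_force: 0.0
```

Run:
```python
from h import *
c=cal("wrist"); im=robot.capture("wrist"); print(c[1][:3,3])
print(rect("wrist","hub",94,None,c)); print(rect("wrist","board_lower",54,None,c))
for t in("hub","turntable"): print([(round(r["conf"],2),np.round(r["position"],1)) for r in robot.landmark_of("wrist",t)[:4]])
# rectified top-down views: hub at z=94, spindle at z=90, 0.25 mm/px; columns = -y, rows = -x
def view(cx,cy,z,half,n):
    g=np.linspace(-half,half,n); m=np.array([[proj("wrist",(cx-a,cy-b,z),c) for b in g] for a in g],np.float32)
    return cv2.remap(im,m[...,0],m[...,1],cv2.INTER_CUBIC)
cv2.imwrite("pics/w7.png",np.hstack([view(507,-122,94,40,400),view(563,127,90,40,400)]))
cv2.imwrite("pics/w7raw.png",im); np.save("c7.npy",c[1])
```

```text
[ 586.15328198 -113.11486509  335.05908977]
(0.82, array([ 510. , -121.6,   61.2,   53.6,    8.9]))
(0.55, array([ 510.3, -120.5,  151.4,   65. ,  -12.2]))
[(0.69, array([ 504.9, -124.8,   56.5]))]
[(0.85, array([ 3.361e+02, -9.780e+01,  1.000e-01])), (0.76, array([561.9, 127.6,   4.9])), (0.73, array([733.3, 431.9,  -2.4])), (0.63, array([373.2,  65.3,  -3.3]))]
```

View pics/w7.png

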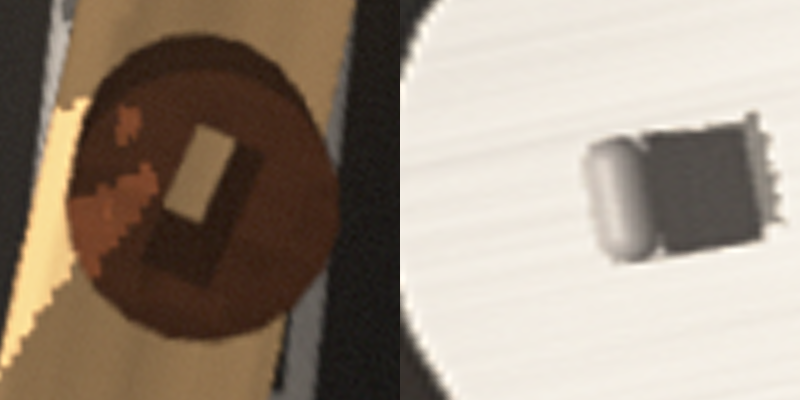

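The left panel, rectified at z = 94, shows the hub face centred at about (203,203). Its slot corners are at (200,123), (265,153), (210,288) and (145,262), so the slot yaw is about −22° and its size about 30 × 14. The right panel shows the spindle ridge from (607,138) to (632,262), so its yaw is about +10°. I'll look at the spindle from the same relative pose so the camera bias cancels.

Request:
jog_arm --steps '[{"claw": -1,"translation": [0.014,-0.04,0],"spin": 0},{"claw": -1,"translation": [0.018,-0.05,0],"spin": 0},{"claw": -1,"translation": [0.018,-0.05,0],"spin": 0},{"claw": -1,"translation": [0.018,-0.05,0.004],"spin": 0},{"claw": -1,"translation": [0.017,-0.05,0],"spin": 0},{"claw": -1,"translation": [0,0,0],"spin": 0},{"claw": -1,"translation": [0,0,0],"spin": 0},{"claw": -1,"translation": [0,0,0],"spin": 0}]'

```text
time: 15.0
tcp_pos: [563.1, 125.7, 178.0]
ee_rot: [[0.993, 0.12, -0.0], [0.12, -0.993, -0.0], [-0.0, 0.0, -1.0]]
ft_force: [-0.3, -0.5, 0.5]
width: 85.4
gripper_force: 0.0
```

Run:
```python
from h import *
c=cal("wrist"); im=robot.capture("wrist"); print(c[1][:3,3],robot.state()["tcp_pos"])
print(rect("wrist","turntable",60,(563,127),c))
def view(cx,cy,z,half,n):
    g=np.linspace(-half,half,n); m=np.array([[proj("wrist",(cx-a,cy-b,z),c) for b in g] for a in g],np.float32)
    return cv2.remap(im,m[...,0],m[...,1],cv2.INTER_CUBIC)
a=view(563,127,90,40,400); b=view(563,127,60,100,400); cv2.imwrite("pics/w8.png",np.hstack([a,b]))
```

```text
[641.56164618 134.49737088 331.70512698] [563.19141433 125.67888814 178.05050088]
(0.66, array([563.6, 127.3, 157.6, 157.1,  -6.4]))
```

View pics/w8.png

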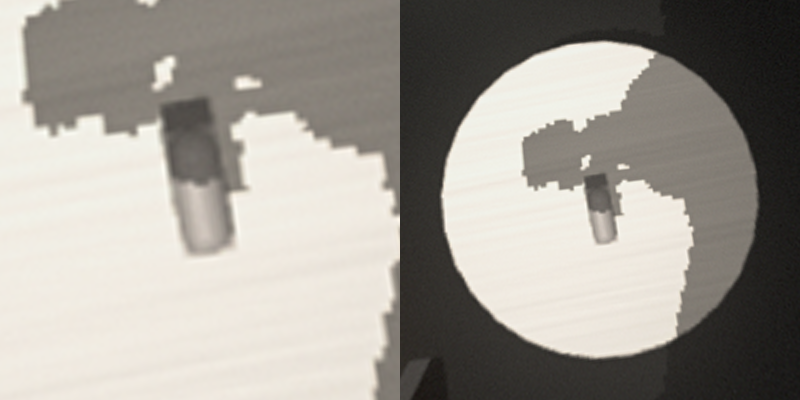

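The spindle is centred in the disc at about (563.5, 127.2) with yaw about 9.3°. The disc outline, 158.5 mm across, is at columns 441–758 of the right panel. Next I go back to the hub.

Request:
jog_arm --steps '[{"claw": -1,"translation": [-0.014,0.04,0],"spin": 0},{"claw": -1,"translation": [-0.018,0.05,0],"spin": 0},{"claw": -1,"translation": [-0.018,0.05,0],"spin": 0},{"claw": -1,"translation": [-0.018,0.05,0],"spin": 0},{"claw": -1,"translation": [-0.018,0.05,0],"spin": 0},{"claw": -1,"translation": [0,0,0.03],"spin": 0},{"claw": -1,"translation": [0,0,0.03],"spin": 0},{"claw": -1,"translation": [0,0,0],"spin": 0}]'

```text
time: 16.1
tcp_pos: [505.3, -121.7, 116.0]
ee_rot: [[0.993, 0.12, -0.003], [0.12, -0.993, 0.002], [-0.003, -0.002, -1.0]]
ft_force: [0.7, 0.6, 0.3]
width: 85.6
gripper_force: 0.0
```

Run:
```python
from h import *
print(go((506.7,-122.5,46),7),robot.state()["tcp_pos"])
```

```text
('shift mm', array([ 1.5,  1.1, 70. ]), 'spin', np.float64(-0.1), 'yaw now', np.float64(6.9), 'q6', np.float64(2.53)) [ 505.26515463 -121.69059214  116.00584604]
```

Request:
jog_arm --steps '[{"claw": -1,"translation": [0.0005,0.0005,0.03],"spin": 0},{"claw": -1,"translation": [0,0,0.025],"spin": 0},{"claw": -1,"translation": [0,0,0.014],"spin": 0},{"claw": -1,"translation": [0,0,0],"spin": 0},{"claw": -1,"translation": [0,0,0],"spin": 0}]'

```text
time: 16.73
tcp_pos: [508.3, -122.6, 50.4]
ee_rot: [[0.993, 0.122, 0.002], [0.122, -0.993, -0.001], [0.001, 0.001, -1.0]]
ft_force: [1.0, -0.5, -0.6]
width: 85.4
gripper_force: 0.0
```

Request:
jog_arm --steps '[{"claw": -1,"translation": [0,0,0.003],"spin": 0},{"claw": -1,"translation": [0,0,0],"spin": 0},{"claw": -1,"translation": [0,0,0],"spin": 0}]'

```text
time: 17.1
tcp_pos: [507.6, -122.2, 46.2]
ee_rot: [[0.993, 0.122, 0.0], [0.122, -0.993, -0.0], [0.0, 0.0, -1.0]]
ft_force: [-0.1, 0.1, -0.0]
width: 85.5
gripper_force: 0.0
```

Request:
jog_arm --steps '[{"claw": 0.1,"translation": [-0.001,0,0],"spin": 0},{"claw": 0.4,"translation": [0,0,0],"spin": 0},{"claw": 0.4,"translation": [0,0,0],"spin": 0},{"claw": 0.4,"translation": [0,0,0],"spin": 0},{"claw": 0.4,"translation": [0,0,0],"spin": 0}]' --force 40

```text
time: 17.73
tcp_pos: [506.7, -122.3, 46.4]
ee_rot: [[0.993, 0.122, 0.0], [0.122, -0.993, -0.0], [0.0, 0.0, -1.0]]
ft_force: [-1.8, 0.8, 6.1]
width: 55.7
gripper_force: 42.9
```

Request:
jog_arm --steps '[{"claw": 0.4,"translation": [0,0,-0.01],"spin": 0},{"claw": 0.4,"translation": [0,0,-0.03],"spin": 0},{"claw": 0.4,"translation": [0,0,-0.04],"spin": 0},{"claw": 0.4,"translation": [0,0,-0.02],"spin": 0},{"claw": 0.4,"translation": [0,0,0],"spin": 0},{"claw": 0.4,"translation": [0,0,0],"spin": 0},{"claw": 0.4,"translation": [0,0,0],"spin": 0}]'

```text
time: 18.6
tcp_pos: [505.8, -121.9, 144.3]
ee_rot: [[0.993, 0.122, -0.002], [0.122, -0.993, 0.001], [-0.002, -0.001, -1.0]]
ft_force: [-0.7, -0.3, -2.3]
width: 55.8
gripper_force: 42.9
```

Run:
```python
from h import *
s=robot.state(); R=np.array(s["ee_rot"]); p=np.array(s["tcp_pos"]); c=cal("wrist"); im=robot.capture("wrist")
# tool-aligned rectified view of hub top plane (TCP+48 up): rows=-tool x, cols=+tool y
g=np.linspace(-40,40,400); m=np.array([[proj("wrist",p+R@[-a,b,-48],c) for b in g] for a in g],np.float32)
a=cv2.remap(im,m[...,0],m[...,1],cv2.INTER_CUBIC); cv2.imwrite("pics/w9.png",np.hstack([a,cv2.convertScaleAbs(a,alpha=3)]))
print(p,s["width"],s["gripper_force"],go((563.5,127.2,150),39),rect("wrist","board_lower",54,None,c))
print([np.round(r["position"],1) for r in robot.landmark_of("wrist","hub")])
```

```text
[ 505.82218646 -121.89098648  144.33522438] 55.80473986501974 42.927993424236774 ('shift mm', array([  87.5, -240.3,   -5.3]), 'spin', np.float64(-32.0), 'yaw now', np.float64(7.0), 'q6', np.float64(2.53)) (0.64, array([ 516.6, -122.2,  138.7,   64.6,  -12.1]))
[array([ 503.5, -122.7,  157.3])]
```

View pics/w9.png

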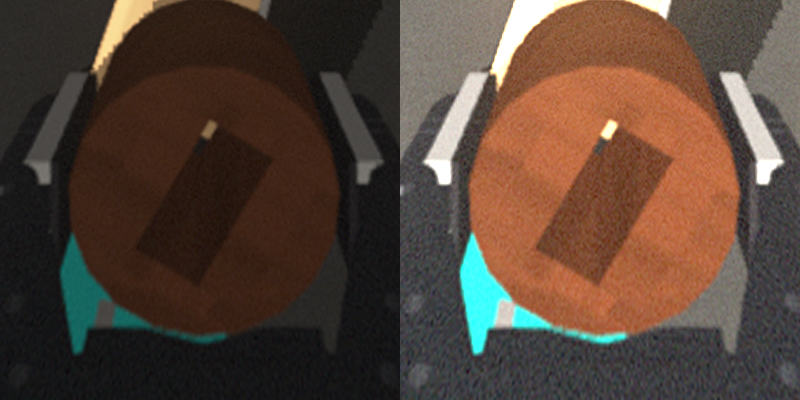

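The hub is held with its face centred at about (203,202), on the tool axis. The slot runs from (238,140) to (168,267), about 29° off the tool x axis, so the tool yaw must be about 38.5°.

Request:
jog_arm --steps '[{"claw": 0.4,"translation": [0.01,-0.03,0],"spin": 0},{"claw": 0.4,"translation": [0.018,-0.05,0],"spin": 0},{"claw": 0.4,"translation": [0.02,-0.055,0],"spin": 0},{"claw": 0.4,"translation": [0.02,-0.055,0],"spin": 0},{"claw": 0.4,"translation": [0.0195,-0.05,0],"spin": 0},{"claw": 0.4,"translation": [0,0,0],"spin": -8},{"claw": 0.4,"translation": [0,0,0],"spin": -8},{"claw": 0.4,"translation": [0,0,0],"spin": -8}]'

```text
time: 19.75
tcp_pos: [563.9, 126.9, 145.5]
ee_rot: [[0.854, 0.519, -0.001], [0.519, -0.854, -0.0], [-0.001, -0.0, -1.0]]
ft_force: [-0.0, 0.3, -1.4]
width: 55.5
gripper_force: 43.1
```

Request:
jog_arm --steps '[{"claw": 0.4,"translation": [0,0,0.02],"spin": -7.5},{"claw": 0.4,"translation": [0,0,0.02],"spin": 0},{"claw": 0.4,"translation": [0,0,0.015],"spin": 0},{"claw": 0.4,"translation": [0,0,0],"spin": 0},{"claw": 0.4,"translation": [0,0,0],"spin": 0},{"claw": 0.4,"translation": [0,0,0],"spin": 0}]'

```text
time: 20.5
tcp_pos: [564.7, 126.6, 91.9]
ee_rot: [[0.783, 0.622, 0.001], [0.622, -0.783, -0.0], [0.001, 0.001, -1.0]]
ft_force: [-0.4, 0.2, -2.0]
width: 55.7
gripper_force: 43.1
```

Run:
```python
from h import *
print(go((563.5,127.3,52.5),38.5),robot.state()["tcp_pos"],robot.state()["ft_force"])
```

```text
('shift mm', array([-0.6, -1.4, 39.4]), 'spin', np.float64(-0.0), 'yaw now', np.float64(38.5), 'q6', np.float64(2.46)) [564.73909262 126.56484268  91.86524645] [-0.43408033  0.19344606 -2.00594575]
```

Request:
jog_arm --steps '[{"claw": 0.4,"translation": [-0.0006,-0.0013,0],"spin": 0},{"claw": 0.4,"translation": [0,0,0.006],"spin": 0},{"claw": 0.4,"translation": [0,0,0.004],"spin": 0},{"claw": 0.4,"translation": [0,0,0.002],"spin": 0},{"claw": 0.4,"translation": [0,0,0],"spin": 0}]'

```text
time: 21.12
tcp_pos: [562.7, 127.2, 78.7]
ee_rot: [[0.783, 0.623, -0.0], [0.623, -0.783, -0.0], [-0.0, -0.0, -1.0]]
ft_force: [0.0, 0.4, -1.3]
width: 55.5
gripper_force: 43.1
```

Request:
jog_arm --steps '[{"claw": 0.4,"translation": [0,0,0.002],"spin": 0},{"claw": 0.4,"translation": [0,0,0.002],"spin": 0},{"claw": 0.4,"translation": [0,0,0],"spin": 0}]'

```text
time: 21.5
tcp_pos: [562.8, 127.2, 74.7]
ee_rot: [[0.783, 0.623, -0.0], [0.623, -0.783, -0.0], [-0.0, -0.0, -1.0]]
ft_force: [0.2, 1.3, -1.0]
width: 55.5
gripper_force: 43.1
```

Request:
jog_arm --steps '[{"claw": 0.4,"translation": [0,0,0.004],"spin": 0},{"claw": 0.4,"translation": [0,0,0.003],"spin": 0},{"claw": 0.4,"translation": [0,0,0],"spin": 0}]'

```text
time: 21.88
tcp_pos: [562.6, 127.2, 67.6]
ee_rot: [[0.783, 0.623, -0.001], [0.623, -0.783, -0.0], [-0.001, -0.0, -1.0]]
ft_force: [0.2, -0.2, -1.8]
width: 55.6
gripper_force: 43.1
```

Request:
jog_arm --steps '[{"claw": 0.4,"translation": [0,0,0.004],"spin": 0},{"claw": 0.4,"translation": [0,0,0.004],"spin": 0},{"claw": 0.4,"translation": [0,0,0.003],"spin": 0},{"claw": 0.4,"translation": [0,0,0],"spin": 0}]'

```text
time: 22.38
tcp_pos: [562.6, 127.2, 56.6]
ee_rot: [[0.783, 0.623, -0.001], [0.623, -0.783, -0.0], [-0.001, -0.0, -1.0]]
ft_force: [0.1, -0.7, -1.4]
width: 55.6
gripper_force: 43.1
```

Request:
jog_arm --steps '[{"claw": 0.4,"translation": [0,0,0.003],"spin": 0},{"claw": 0.4,"translation": [0,0,0.001],"spin": 0},{"claw": 0.4,"translation": [0,0,0.001],"spin": 0},{"claw": 0.4,"translation": [0,0,0],"spin": 0}]'

```text
time: 22.88
tcp_pos: [562.9, 127.2, 52.4]
ee_rot: [[0.783, 0.623, 0.0], [0.623, -0.783, -0.0], [0.0, 0.0, -1.0]]
ft_force: [-2.6, 0.3, 4.3]
width: 55.5
gripper_force: 43.5
```

Request:
jog_arm --steps '[{"claw": -0.6,"translation": [0,0,0],"spin": 0},{"claw": -0.8,"translation": [0,0,0],"spin": 0},{"claw": -0.8,"translation": [0,0,0],"spin": 0},{"claw": -0.8,"translation": [0,0,-0.02],"spin": 0},{"claw": -1,"translation": [0,0,-0.05],"spin": 0},{"claw": -1,"translation": [0,0,-0.05],"spin": 0},{"claw": -1,"translation": [0,0,0],"spin": 0},{"claw": -1,"translation": [0,0,0],"spin": 0}]'

```text
time: 23.88
tcp_pos: [563.2, 127.2, 172.8]
ee_rot: [[0.783, 0.623, 0.001], [0.623, -0.783, -0.0], [0.001, 0.001, -1.0]]
ft_force: [0.2, 0.1, 0.3]
width: 85.1
gripper_force: 0.0
```

Run:
```python
from h import *
c=cal("wrist"); robot.capture("wrist"); print("hub@100",rect("wrist","hub",100,None,c),[np.round(r["position"],1) for r in robot.landmark_of("wrist","hub")])
robot.capture("top"); print("top hub@100",rect("top","hub",100,None),[np.round(r["position"],1) for r in robot.landmark_of("top","hub")]); print("top lower",rect("top","board_lower",54,(509,-121)),rect("top","block",54,(509,-121)),[np.round(r["position"],1) for r in robot.landmark_of("top","board_lower")])
robot.capture("scene"); print("scene",[np.round(r["position"],1) for r in robot.landmark_of("scene","hub")])
print(go((509,-121,163),-12.1))
```

```text
hub@100 (0.62, array([565. , 129.1,  60.6,  53.5,  50. ])) [array([561.7, 123.6,  63.3])]
top hub@100 None [array([560.4, 130.3,  59.1])]
top lower (0.88, array([ 510.1, -120.4,  151. ,   66.5,  -12.6])) None [array([ 509.5, -122.9,   39.3])]
scene [array([562. , 126.7,  59.3]), array([453.6, 358. ,  -1.7])]
('shift mm', array([-196.6,  160.8,    8.9]), 'spin', np.float64(50.6), 'yaw now', np.float64(38.5), 'q6', np.float64(2.47))
```

Request:
jog_arm --steps '[{"claw": -1,"translation": [-0.03,0.025,0],"spin": 0},{"claw": -1,"translation": [-0.045,0.037,0],"spin": 0},{"claw": -1,"translation": [-0.045,0.037,0],"spin": 0},{"claw": -1,"translation": [-0.045,0.037,0],"spin": 0},{"claw": -1,"translation": [-0.031,0.0248,0],"spin": 0},{"claw": -1,"translation": [0,0,0],"spin": 9},{"claw": -1,"translation": [0,0,0],"spin": 9},{"claw": -1,"translation": [0,0,0],"spin": 9}]'

```text
time: 25.42
tcp_pos: [509.6, -120.9, 172.1]
ee_rot: [[0.981, 0.194, 0.0], [0.194, -0.981, -0.0], [0.0, 0.0, -1.0]]
ft_force: [0.1, -0.4, 0.8]
width: 85.4
gripper_force: 0.0
```

Request:
jog_arm --steps '[{"claw": -1,"translation": [0,0,0.02],"spin": 9},{"claw": -1,"translation": [0,0,0.02],"spin": 9},{"claw": -1,"translation": [0,0,0.01],"spin": 5.8},{"claw": -1,"translation": [0,0,0],"spin": 0},{"claw": -1,"translation": [0,0,0],"spin": 0}]'

```text
time: 26.05
tcp_pos: [509.9, -120.8, 122.6]
ee_rot: [[0.978, -0.211, 0.001], [-0.211, -0.978, -0.0], [0.001, 0.0, -1.0]]
ft_force: [-0.8, -0.3, 0.8]
width: 85.4
gripper_force: 0.0
```

Run:
```python
from h import *
c=cal("wrist"); robot.capture("wrist"); print(rect("wrist","board_lower",54,None,c),rect("wrist","block",44,None,c),robot.state()["tcp_pos"],go((510,-120.6,19),-12.2))
```

```text
(0.79, array([ 510.9, -121. ,  149.3,   64.3,  -12.2])) None [ 509.97415426 -120.81079094  122.66694518] ('shift mm', array([-1.000e-01, -2.000e-01,  1.037e+02]), 'spin', np.float64(-0.0), 'yaw now', np.float64(-12.2), 'q6', np.float64(2.87))
```

Request:
jog_arm --steps '[{"claw": -1,"translation": [0,0,0.03],"spin": 0},{"claw": -1,"translation": [0,0,0.03],"spin": 0},{"claw": -1,"translation": [0,0,0.03],"spin": 0},{"claw": -1,"translation": [0,0,0.013],"spin": 0},{"claw": -1,"translation": [0,0,0],"spin": 0},{"claw": -1,"translation": [0,0,0],"spin": 0},{"claw": -1,"translation": [0,0,0],"spin": 0}]'

```text
time: 27.08
tcp_pos: [510.5, -121.1, 20.3]
ee_rot: [[0.977, -0.213, 0.002], [-0.213, -0.977, -0.001], [0.002, 0.001, -1.0]]
ft_force: [-0.1, -0.3, 0.2]
width: 85.6
gripper_force: 0.0
```

Request:
jog_arm --steps '[{"claw": 0.3,"translation": [0,0,0],"spin": 0},{"claw": 0.3,"translation": [0,0,0],"spin": 0},{"claw": 0.3,"translation": [0,0,0],"spin": 0},{"claw": 0.3,"translation": [0,0,0],"spin": 0},{"claw": 0.3,"translation": [0,0,0],"spin": 0}]' --force 30

```text
time: 27.7
tcp_pos: [510.0, -120.8, 19.6]
ee_rot: [[0.977, -0.213, 0.001], [-0.213, -0.977, -0.0], [0.001, 0.0, -1.0]]
ft_force: [-2.2, 0.6, 5.2]
width: 62.9
gripper_force: 32.7
```

Gripped. Lift and carry to the pile, whose top board is at (429.8, −336.2) with yaw 7°.

Request:
jog_arm --steps '[{"claw": 0.3,"translation": [0,0,-0.01],"spin": 0},{"claw": 0.3,"translation": [0,0,-0.02],"spin": 0},{"claw": 0.3,"translation": [0,0,-0.03],"spin": 0},{"claw": 0.3,"translation": [0,0,-0.03],"spin": 0},{"claw": 0.3,"translation": [0,0,0],"spin": 0},{"claw": 0.3,"translation": [0,0,0],"spin": 0}]'

```text
time: 28.45
tcp_pos: [509.3, -120.5, 108.5]
ee_rot: [[0.977, -0.213, -0.001], [-0.213, -0.977, 0.0], [-0.001, -0.0, -1.0]]
ft_force: [-0.1, 0.4, -1.5]
width: 63.1
gripper_force: 33.6
```

Run:
```python
from h import *
s=robot.state();c=cal("wrist"); robot.capture("wrist"); print(rect("wrist","block",44,None,c),rect("wrist","board_upper",20,(429,-336),c),rect("wrist","board_lower",s["tcp_pos"][2]+34.5,(510,-121),c),s["width"])
print([(round(r["conf"],2),np.round(r["position"],1)) for n in("board_lower","block","hub") for r in robot.landmark_of("wrist",n)[:2]])
print(go((429.5,-335.5,109),7),s["tcp_pos"])
```

```text
None (0.73, array([ 431.8, -333. ,  152.9,   69. ,    6.9])) (0.85, array([ 524.4, -124.9,  121.8,   64.5,  -12.2])) 63.07193569917663
[(0.79, array([ 511.8, -124.7,  132. ])), (0.62, array([454.7, 359.2,  -3.3])), (0.77, array([562. , 122.8,  65.1]))]
('shift mm', array([-32.2, 227.1,  -0.5]), 'spin', np.float64(-19.3), 'yaw now', np.float64(-12.3), 'q6', np.float64(2.87)) [ 509.34032074 -120.48832723  108.50301569]
```

Request:
jog_arm --steps '[{"claw": 0.3,"translation": [-0.0032,0.025,0],"spin": 0},{"claw": 0.3,"translation": [-0.006,0.04,0],"spin": 0},{"claw": 0.3,"translation": [-0.007,0.05,0],"spin": 0},{"claw": 0.3,"translation": [-0.007,0.05,0],"spin": 0},{"claw": 0.3,"translation": [-0.006,0.04,0],"spin": 0},{"claw": 0.3,"translation": [-0.003,0.022,0],"spin": 0},{"claw": 0.3,"translation": [0,0,0.01],"spin": -9.7},{"claw": 0.3,"translation": [0,0,0.01],"spin": -9.6}]'

```text
time: 29.8
tcp_pos: [429.9, -335.5, 88.7]
ee_rot: [[0.992, 0.127, 0.0], [0.127, -0.992, 0.0], [0.0, -0.0, -1.0]]
ft_force: [-0.2, 0.7, -0.3]
width: 63.2
gripper_force: 33.6
```

Request:
jog_arm --steps '[{"claw": 0.3,"translation": [0,0,0.03],"spin": 0},{"claw": 0.3,"translation": [0,0,0.03],"spin": 0},{"claw": 0.3,"translation": [0,0,0.015],"spin": 0},{"claw": 0.3,"translation": [0,0,0.006],"spin": 0},{"claw": 0.3,"translation": [0,0,0],"spin": 0},{"claw": 0.3,"translation": [0,0,0],"spin": 0}]'

```text
time: 30.55
tcp_pos: [430.4, -336.2, 9.2]
ee_rot: [[0.993, 0.122, 0.001], [0.122, -0.993, -0.001], [0.001, 0.001, -1.0]]
ft_force: [0.4, -0.7, -0.5]
width: 63.5
gripper_force: 33.6
```

Request:
jog_arm --steps '[{"claw": 0.3,"translation": [0,0,0.005],"spin": 0},{"claw": 0.3,"translation": [0,0,0.003],"spin": 0},{"claw": 0.3,"translation": [0,0,0],"spin": 0},{"claw": 0.3,"translation": [0,0,0],"spin": 0}]'

```text
time: 31.05
tcp_pos: [430.5, -336.3, 2.3]
ee_rot: [[0.993, 0.122, 0.001], [0.122, -0.993, -0.002], [0.001, 0.002, -1.0]]
ft_force: [-4.2, 4.1, 18.5]
width: 63.1
gripper_force: 43.4
```

Request:
jog_arm --steps '[{"claw": 0.3,"translation": [0,0,0.002],"spin": 0},{"claw": 0.3,"translation": [0,0,0],"spin": 0}]'

```text
time: 31.3
tcp_pos: [430.7, -336.5, 1.9]
ee_rot: [[0.992, 0.122, 0.002], [0.122, -0.992, -0.002], [0.001, 0.002, -1.0]]
ft_force: [-9.5, 8.0, 34.2]
width: 63.1
gripper_force: 50.6
```

Request:
jog_arm --steps '[{"claw": 0.3,"translation": [0,0,-0.004],"spin": 0},{"claw": 0.3,"translation": [0,0,0],"spin": 0}]'

```text
time: 31.55
tcp_pos: [430.2, -336.1, 2.6]
ee_rot: [[0.993, 0.122, 0.001], [0.122, -0.993, -0.001], [0.001, 0.001, -1.0]]
ft_force: [0.5, -0.1, 7.4]
width: 63.3
gripper_force: 39.1
```

Request:
jog_arm --steps '[{"claw": -0.6,"translation": [0,0,0],"spin": 0},{"claw": -0.8,"translation": [0,0,0],"spin": 0},{"claw": -0.8,"translation": [0,0,0],"spin": 0},{"claw": -0.8,"translation": [0,0,-0.01],"spin": 0},{"claw": -0.8,"translation": [0,0,-0.04],"spin": 0},{"claw": -1,"translation": [0,0,-0.06],"spin": 0},{"claw": -1,"translation": [0,0,-0.05],"spin": 0},{"claw": -1,"translation": [0,0,0],"spin": 0}]'

```text
time: 32.55
tcp_pos: [431.5, -337.6, 167.5]
ee_rot: [[0.993, 0.122, 0.005], [0.122, -0.993, -0.007], [0.004, 0.007, -1.0]]
ft_force: [0.6, 0.3, -0.2]
width: 85.1
gripper_force: 0.0
```

Run:
```python
from h import *
c=cal("wrist"); robot.capture("wrist")
for n in("board_lower","board_upper","pile_board"): print(n,rect("wrist",n,30,(429,-336),c))
print(rect("wrist","block",44,None,c))
robot.capture("top")
for n in("board_lower","board_upper","pile_board"): print("top",n,rect("top",n,30,(429,-336)),[(round(r["conf"],2),np.round(r["position"],1)) for r in robot.landmark_of("top",n)[:2]])
print(rect("top","block",44,(509,-121)),rect("top","tray",12,(453,356)))
print(go((509,-121,150),-12),robot.state()["tcp_pos"])
```

```text
board_lower (0.76, array([ 430.6, -336.4,  149.2,   64. ,    7.1]))
board_upper None
pile_board None
(0.76, array([ 504.9, -131.8,  119.1,   64.2,   -4.6]))
top board_lower (0.59, array([ 466. , -331.3,   79.7,   65.7,    8.8])) [(0.85, array([ 429.1, -337.2,   19.1]))]
top board_upper None [(0.56, array([ 427.7, -334.4,    6.7])), (0.36, array([ 725.7, -247.8,    1.9]))]
top pile_board None [(0.75, array([ 427.1, -336.7,   17.4])), (0.44, array([ 426. , -336.5,    7.2]))]
(0.94, array([ 504.7, -123.1,  122.8,   52.5,   -4.7])) (0.91, array([452.7, 354.7, 172.4, 112.4,  23.8]))
('shift mm', array([ 104.8, -203.2,   11.9]), 'spin', np.float64(19.0), 'yaw now', np.float64(7.0), 'q6', np.float64(2.12)) [ 429.7618701  -335.50703156  161.8901281 ]
```

Request:
jog_arm --steps '[{"claw": -1,"translation": [0.015,-0.03,0],"spin": 0},{"claw": -1,"translation": [0.025,-0.05,0],"spin": 0},{"claw": -1,"translation": [0.025,-0.05,0.01],"spin": 0},{"claw": -1,"translation": [0.02,-0.042,0.01],"spin": 0},{"claw": -1,"translation": [0.0153,-0.0298,0.01],"spin": 6},{"claw": -1,"translation": [0,0,0.01],"spin": 5.7},{"claw": -1,"translation": [0,0,0],"spin": 0},{"claw": -1,"translation": [0,0,0],"spin": 0}]'

```text
time: 34.25
tcp_pos: [504.8, -123.4, 122.4]
ee_rot: [[0.997, -0.08, 0.0], [-0.08, -0.997, -0.0], [0.0, 0.0, -1.0]]
ft_force: [0.0, 0.3, 1.0]
width: 85.6
gripper_force: 0.0
```

Run:
```python
from h import *
c=cal("wrist"); robot.capture("wrist")
print(rect("wrist","block",44,None,c),robot.state()["tcp_pos"])
print(go((504.7,-123.1,10),-4.7))
```

```text
(0.63, array([733.3, 185.7, 122.4, 111.1,   2.9])) [ 504.91926206 -123.63794777  122.56888232]
('shift mm', array([ -0.3,  -0.6, 112.6]), 'spin', np.float64(0.0), 'yaw now', np.float64(-4.7), 'q6', np.float64(2.73))
```

Run:
```python
from h import *
c=cal("wrist"); robot.capture("wrist")
print(rect("wrist","block",44,(505,-123),c))
print([(round(r["conf"],2),np.round(r["position"],1)) for r in robot.landmark_of("wrist","block")])
```

```text
(0.86, array([ 506.4, -125.1,  121.5,   51.6,   -5.6]))
[(0.76, array([ 505.5, -123.3,   24.3]))]
```

Request:
jog_arm --steps '[{"claw": -1,"translation": [0.001,0.0003,0.04],"spin": 0},{"claw": -1,"translation": [0,0,0.04],"spin": 0.4},{"claw": -1,"translation": [0,0,0.025],"spin": 0},{"claw": -1,"translation": [0,0,0.007],"spin": 0},{"claw": -1,"translation": [0,0,0],"spin": 0},{"claw": -1,"translation": [0,0,0],"spin": 0},{"claw": -1,"translation": [0,0,0],"spin": 0}]'

```text
time: 35.38
tcp_pos: [506.5, -123.9, 11.2]
ee_rot: [[0.996, -0.089, 0.002], [-0.089, -0.996, -0.001], [0.002, 0.001, -1.0]]
ft_force: [0.3, -0.0, 0.4]
width: 85.1
gripper_force: 0.0
```

Request:
jog_arm --steps '[{"claw": 0.5,"translation": [0,0,0],"spin": 0},{"claw": 0.5,"translation": [0,0,0],"spin": 0},{"claw": 0.5,"translation": [0,0,0],"spin": 0},{"claw": 0.5,"translation": [0,0,0],"spin": 0},{"claw": 0.5,"translation": [0,0,0],"spin": 0}]' --force 40

```text
time: 36.0
tcp_pos: [506.0, -123.6, 10.4]
ee_rot: [[0.996, -0.089, 0.001], [-0.089, -0.996, -0.0], [0.001, 0.0, -1.0]]
ft_force: [-1.0, -0.6, 5.5]
width: 49.4
gripper_force: 42.5
```

Request:
jog_arm --steps '[{"claw": 0.5,"translation": [0,0,-0.01],"spin": 0},{"claw": 0.5,"translation": [0,0,-0.03],"spin": 0},{"claw": 0.5,"translation": [0,0,-0.04],"spin": 0},{"claw": 0.5,"translation": [0,0,-0.04],"spin": 0},{"claw": 0.5,"translation": [0,0,-0.01],"spin": 0},{"claw": 0.5,"translation": [0,0,0],"spin": 0},{"claw": 0.5,"translation": [0,0,0],"spin": 0}]'

```text
time: 36.88
tcp_pos: [504.9, -123.0, 138.3]
ee_rot: [[0.996, -0.089, -0.002], [-0.089, -0.996, 0.001], [-0.002, -0.001, -1.0]]
ft_force: [-0.3, -0.6, -1.1]
width: 49.5
gripper_force: 41.9
```

Run:
```python
from h import *
s=robot.state(); print(go((453,356,140),23.8),s["tcp_pos"],s["width"],s["ft_force"])
```

```text
('shift mm', array([ -94.2, -472.5,   -1.1]), 'spin', np.float64(-28.9), 'yaw now', np.float64(-5.1), 'q6', np.float64(2.74)) [ 504.87596143 -122.98168196  138.25237922] 49.49458859274662 [-0.26731591 -0.58486045 -1.07681902]
```

Request:
jog_arm --steps '[{"claw": 0.5,"translation": [-0.005,-0.025,0],"spin": 0},{"claw": 0.5,"translation": [-0.009,-0.045,0],"spin": 0},{"claw": 0.5,"translation": [-0.01,-0.05,0],"spin": 0},{"claw": 0.5,"translation": [-0.01,-0.05,0],"spin": 0},{"claw": 0.5,"translation": [-0.01,-0.05,0],"spin": 0},{"claw": 0.5,"translation": [-0.01,-0.05,0],"spin": 0},{"claw": 0.5,"translation": [-0.01,-0.05,0],"spin": 0},{"claw": 0.5,"translation": [-0.01,-0.05,0],"spin": 0}]'

```text
time: 37.88
tcp_pos: [456.1, 164.1, 143.8]
ee_rot: [[1.0, 0.026, -0.004], [0.027, -0.997, 0.072], [-0.002, -0.072, -0.997]]
ft_force: [-0.3, 0.8, -1.1]
width: 48.9
gripper_force: 42.0
```

Request:
jog_arm --steps '[{"claw": 0.5,"translation": [-0.009,-0.045,0],"spin": 0},{"claw": 0.5,"translation": [-0.007,-0.035,0],"spin": 0},{"claw": 0.5,"translation": [-0.0042,-0.0225,0],"spin": -7},{"claw": 0.5,"translation": [0,0,0],"spin": -8},{"claw": 0.5,"translation": [0,0,0],"spin": -8},{"claw": 0.5,"translation": [0,0,0],"spin": -5.9},{"claw": 0.5,"translation": [0,0,0],"spin": 0},{"claw": 0.5,"translation": [0,0,0],"spin": 0}]'

```text
time: 38.88
tcp_pos: [434.2, 221.3, 153.0]
ee_rot: [[0.834, 0.552, -0.01], [0.549, -0.829, 0.105], [0.049, -0.093, -0.994]]
ft_force: [-0.7, 0.3, -1.0]
width: 49.0
gripper_force: 42.0
```

Run:
```python
from h import *
s=robot.state();c=cal("wrist"); robot.capture("wrist"); print(rect("wrist","tray",12,None,c)); print([(round(r["conf"],2),np.round(r["position"],1)) for r in robot.landmark_of("wrist","tray")])
print(go((453,356,-3),23.8),s["tcp_pos"],s["width"])
```

```text
(0.74, array([454.5, 354.1, 171.1, 113.4,  23.1]))
[(0.72, array([451. , 358.8,   2.1])), (0.44, array([561.1, 127.7,   2.1]))]
('shift mm', array([ 82. , -86.7, 169. ]), 'spin', np.float64(9.6), 'yaw now', np.float64(33.4), 'q6', np.float64(2.69)) [434.24422026 221.32907665 153.04206453] 49.0102894051224
```

Request:
jog_arm --steps '[{"claw": 0.5,"translation": [0,0,0],"spin": -2},{"claw": 0.5,"translation": [0,0,0],"spin": 0},{"claw": 0.5,"translation": [0,0,0],"spin": 0}]'

```text
time: 39.4
tcp_pos: [434.2, 221.3, 152.9]
ee_rot: [[0.813, 0.582, -0.01], [0.58, -0.808, 0.105], [0.053, -0.091, -0.994]]
ft_force: [-0.5, -0.2, -1.4]
width: 49.5
gripper_force: 42.0
```

```bash
python3 -c "
from h import *
s=robot.state(); print(np.round(s['qpos'],3),np.round(s['joint_vel'],3),s['tcp_pos'],np.round(s['ee_rot'],4))"
```

```text
[ 0.131 -0.284 -0.394  1.457  0.105  2.651] [-0.002  0.    -0.    -0.     0.002  0.001] [434.24322199 221.27829378 152.91416845] [[ 0.8132  0.582  -0.0102]
 [ 0.5796 -0.8081  0.1048]
 [ 0.0527 -0.0912 -0.9944]]
```

The last joint hit its range on the way: q6 would have needed 3.67 or more. That left the tool tilted by 6°, and only spin and shift are available to me. The block is still held. I'll carry on at this yaw, which keeps q6 at about 2.96, then set the low corner down gently and let the block settle the last few mm.

```bash
python3 -c "
from h import *
print(go((453,355.5,152),35),go((453,355.5,40),35)); R=np.array(robot.state()['ee_rot']); print((R.T@[0,0,-40]).round(1))"
```

```text
('shift mm', array([ 93. , -97.5,  14.8]), 'spin', np.float64(0.5), 'yaw now', np.float64(35.5), 'q6', np.float64(2.65)) ('shift mm', array([ 87.1, -87.3, 126.2]), 'spin', np.float64(0.5), 'yaw now', np.float64(35.5), 'q6', np.float64(2.65))
[-2.1  3.6 39.8]
```

Request:
jog_arm --steps '[{"claw": 0.5,"translation": [0.015,-0.016,0.0024],"spin": 0},{"claw": 0.5,"translation": [0.02,-0.021,0.0032],"spin": 0},{"claw": 0.5,"translation": [0.02,-0.021,0.0032],"spin": 0},{"claw": 0.5,"translation": [0.02,-0.021,0.0032],"spin": 0},{"claw": 0.5,"translation": [0.018,-0.0185,0.0028],"spin": 0},{"claw": 0.5,"translation": [0,0,0],"spin": 0},{"claw": 0.5,"translation": [0,0,0],"spin": 0}]'

```text
time: 40.28
tcp_pos: [452.8, 355.2, 151.8]
ee_rot: [[0.813, 0.582, -0.011], [0.58, -0.808, 0.104], [0.052, -0.091, -0.994]]
ft_force: [-0.4, -0.7, -1.2]
width: 49.2
gripper_force: 41.9
```

Request:
jog_arm --steps '[{"claw": 0.5,"translation": [-0.0015,0.0027,0.03],"spin": 0},{"claw": 0.5,"translation": [-0.0015,0.0027,0.03],"spin": 0},{"claw": 0.5,"translation": [-0.0015,0.0027,0.03],"spin": 0},{"claw": 0.5,"translation": [-0.001,0.0018,0.02],"spin": 0},{"claw": 0.5,"translation": [0,0,0],"spin": 0},{"claw": 0.5,"translation": [0,0,0],"spin": 0}]'

```text
time: 41.02
tcp_pos: [453.9, 356.0, 42.7]
ee_rot: [[0.813, 0.582, -0.009], [0.58, -0.808, 0.105], [0.054, -0.091, -0.994]]
ft_force: [0.1, 0.2, -0.7]
width: 49.1
gripper_force: 41.9
```

```bash
python3 -c "
from h import *
s=robot.state(); print(np.round(s['qpos'],3),go((453,355.5,20),35),s['tcp_pos'],np.round(s['ee_rot'],3),s['ft_force'],s['width'])"
```

```text
[ 0.382  0.015 -0.322  1.202  0.101  2.903] ('shift mm', array([-2.3,  1.9, 22.6]), 'spin', np.float64(0.5), 'yaw now', np.float64(35.5), 'q6', np.float64(2.9)) [453.91295335 355.99059392  42.74659184] [[ 0.813  0.582 -0.009]
 [ 0.58  -0.808  0.105]
 [ 0.054 -0.091 -0.994]] [ 0.12919432  0.19373252 -0.69704868] 49.053924979715305
```

Request:
jog_arm --steps '[{"claw": 0.5,"translation": [-0.001,0.0018,0.02],"spin": 0},{"claw": 0.5,"translation": [-0.0006,0.001,0.011],"spin": 0},{"claw": 0.5,"translation": [-0.0002,0.0003,0.004],"spin": 0},{"claw": 0.5,"translation": [0,0,0.002],"spin": 0},{"claw": 0.5,"translation": [0,0,0],"spin": 0}]'

```text
time: 41.65
tcp_pos: [453.3, 356.3, 4.7]
ee_rot: [[0.813, 0.582, -0.01], [0.58, -0.808, 0.105], [0.053, -0.091, -0.994]]
ft_force: [0.4, -0.9, -0.9]
width: 49.2
gripper_force: 42.0
```

Request:
jog_arm --steps '[{"claw": 0.5,"translation": [0,0,0.002],"spin": 0},{"claw": 0.5,"translation": [0,0,0],"spin": 0}]'

```text
time: 41.9
tcp_pos: [453.1, 356.4, 2.3]
ee_rot: [[0.813, 0.582, -0.01], [0.58, -0.808, 0.105], [0.053, -0.091, -0.994]]
ft_force: [-0.4, 0.2, -0.8]
width: 49.2
gripper_force: 42.0
```

Request:
jog_arm --steps '[{"claw": 0.5,"translation": [0,0,0.001],"spin": 0},{"claw": 0.5,"translation": [0,0,0.001],"spin": 0},{"claw": 0.5,"translation": [0,0,0],"spin": 0}]'

```text
time: 42.28
tcp_pos: [453.3, 356.6, 0.9]
ee_rot: [[0.813, 0.582, -0.01], [0.58, -0.808, 0.105], [0.053, -0.091, -0.994]]
ft_force: [-2.2, -1.2, 5.7]
width: 49.1
gripper_force: 42.8
```

Request:
jog_arm --steps '[{"claw": 0.5,"translation": [0,0,0],"spin": 0},{"claw": -0.5,"translation": [0,0,0],"spin": 0},{"claw": -0.6,"translation": [0,0,0],"spin": 0},{"claw": -0.8,"translation": [0,0,0],"spin": 0},{"claw": -0.8,"translation": [0,0,-0.005],"spin": 0},{"claw": -0.8,"translation": [0,0,-0.02],"spin": 0},{"claw": -1,"translation": [0,0,-0.05],"spin": 0},{"claw": -1,"translation": [0,0,-0.05],"spin": 0}]' --force 20

```text
time: 43.28
tcp_pos: [453.9, 343.2, 126.0]
ee_rot: [[0.813, 0.582, -0.011], [0.58, -0.808, 0.105], [0.052, -0.091, -0.994]]
ft_force: [0.8, 0.1, -0.0]
width: 85.7
gripper_force: 0.0
```

Run:
```python
from h import *
s=robot.state();c=cal("wrist"); robot.capture("wrist"); print("wrist block@30",rect("wrist","block",30,(453,356),c),[(round(r["conf"],2),np.round(r["position"],1)) for r in robot.landmark_of("wrist","block")])
print("hub",[np.round(r["position"],1) for r in robot.landmark_of("wrist","hub")])
robot.capture("top"); print("top block",rect("top","block",30,(453,356)),"board",rect("top","board_lower",30,(429,-336)),[np.round(r["position"],1) for r in robot.landmark_of("top","board_lower")])
robot.capture("scene"); print([(n,np.round(r["position"],1)) for n in("block","hub","board_lower","board_upper","pile_board","jar","tub","brush") for r in robot.landmark_of("scene",n)[:2]])
```

```text
wrist block@30 (0.73, array([453.9, 354.7, 120.9,  50.4,  35.3])) [(0.94, array([452. , 354.5,   5.4]))]
hub [array([563.2, 125.5,  63.3])]
top block (0.97, array([436.5, 340.7,  88.8,  55.7,  34.4])) board (0.78, array([ 431.3, -335.4,  149. ,   66.2,    6.8])) [array([ 429.9, -339.5,   17.7])]
[('block', array([449.3, 354.3,   7.1])), ('hub', array([564.9, 129.5,  58.1])), ('board_lower', array([ 428.5, -333.1,   21.5])), ('board_lower', array([ 728.6, -247.9,   -3. ])), ('board_upper', array([ 431.3, -335.8,    6.6])), ('pile_board', array([ 427.3, -333.9,    1.4])), ('jar', array([790.7,  22.1,   1.8])), ('tub', array([7.452e+02, 2.231e+02, 2.000e-01])), ('tub', array([454. , 356.2,   8.8])), ('brush', array([ 725.3, -247.7,    1.3]))]
```

The block lies flat: it measures 121 × 50 when projected at z = 30, and its origin is at z ≈ 6. The hub, pile and bystanders are all in place, so I'm handing in.

Request:
jog_arm --steps '[{"claw": -1,"translation": [0,0,-0.01],"spin": 0},{"claw": -1,"translation": [0,0,0],"spin": 0},{"claw": -1,"translation": [0,0,0],"spin": 0}]'

```text
time: 44.5
tcp_pos: [454.6, 342.5, 134.8]
ee_rot: [[0.813, 0.582, -0.01], [0.58, -0.808, 0.105], [0.053, -0.091, -0.994]]
ft_force: [0.1, 0.0, 0.6]
width: 85.4
gripper_force: 0.0
```

```bash
python3 -c "
from workcell import robot
print(robot.hand_in())"
```

```text
the job is handed in; nothing more can be done
None
```

I handed the job in at 44.5 s (no verdict was returned): by my last measurements both boards are squared on the pile, the hub is home on the large white turntable's spindle, and the block lies flat in the tray, about 12° off the tray's axis.

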